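# Hold the spring clip gaping over the job card

### The job

At the packing table, squeeze the black spring clip open and lift it well clear of the aluminium strip, then lower it, held wide open, over the middle of the upper edge of the white job card, one jaw on each side, until you gently feel its pivot pin come down on the card's edge. Finish while still holding the clip squeezed wide open there, pin down at the card's edge and neither jaw touching the card, so that I can slip a leaflet in: do not let go. Leave the basket and cup where they are.

Things in the scene. Friction and masses are not known exactly. Their poses are not given: they have to be found in the camera images.
- clip_pivot (a point): Centre of the pivot pin of the black plastic spring clip (clothes-peg type, 90 mm tall, 58 g). Pin: steel, 12 mm thick, 22 mm long, along local y. At the start the clip stands jaws down, clamped on the aluminium strip, pin centre 6 mm above its edge; local z up, x the opening direction. The frame is fixed to one lever: it leans up to 0.25 rad about y when squeezed. Jaws reach 42 mm below the pin.
- clip_grip (a point): Point between the clip's two finger plates, 35 mm above the pin. The plates, 20 mm wide (y), rise at +x and -x to 54 mm above the pin; over their outer faces 33 mm at 8 mm above the pin, 53 mm at the top. Squeezing them together along x opens the jaws (4 N at the top to start, 10 N fully squeezed; twice that half-way up); fully squeezed the outer faces are parallel, 28 mm apart.
- clip_lever (a joint): Opening angle of the clip between its two levers, rad: 0 with the tips 3 mm apart (clamped on strip or card), -0.08 tips touching, 0.5 fully squeezed (a stop) with the tips about 21 mm apart. A spring closes it.
- tip_a: Dark rubber jaw tip on the -x side of the clip, a block 11 x 20 x 12 mm, origin at its centre, 36 mm below the pin and 7 mm to the side when the clip is shut. Above the tips the levers stand 17 mm apart inside.
- tip_b: The other, identical jaw tip, on the +x side.
- rail_edge (a point): Middle of the upper edge of the aluminium strip on which the clip is stored: an upright fixed strip 3 mm thick (local x), 140 mm long (local y), on a wooden foot 60 x 150 x 20 mm; the edge is 110 mm above the table. The clip sits up to 35 mm to either side of the middle.
- card_edge (a point): Middle of the upper edge of the white job card: stiff, upright, 3 mm thick (local x), 110 mm wide (local y), local z up, in the slot of a fixed dark wooden block 55 x 140 x 45 mm. How high it stands varies: edge 118 to 140 mm above the table. It rests on a spring in the slot and gives way straight down, 1 mm per newton, 18 mm at most. Clip's pin down on it: pin centre 6 mm above the edge.
- card: The white job card itself; origin at the middle of its lower edge (hidden in the slot), 100 mm below the upper edge.
- clip: The spring clip; origin at the centre of the pivot pin.
- basket: Bystander: clear plastic bowl, 170 mm across, 75 mm tall, standing loose on the table; origin under its centre.
- cup: Bystander: small white cup 56 mm across, 30 mm tall, loose on the table; origin under its centre.
Mind the look-alikes: they are no part of the job. Of the things that look like the part that bears rail_edge, the middle-sized one is meant.

How it is judged (in metres and radians):
On the way, in this order (a step that is already met when the one before it is completed fails the run):
1. the clip is squeezed open in the fingers (over 0.35 rad) and lifted off the strip, its pin over 50 mm above the strip's edge (value of joint clip_lever above 0.35 rad and z of clip_pivot in the frame of rail_edge above 0.05 m and contact force between the fingers and clip above 2 N), for 0.1 s.
2. still gaping, the pin is felt to meet the card's upper edge (over 1 N) (value of joint clip_lever above 0.35 rad and z of clip_pivot in the frame of card_edge below 0.009 m and contact force between clip and card above 1 N), for 0.04 s.
At the end, for the whole second after the job is handed in: Still held squeezed open (over 0.35 rad, finger force over 2 N), at rest; pin centre 2 to 10 mm above the card's edge, within 7 mm of its mid-plane and 25 mm of its middle, pin along the edge within 0.3 rad; neither jaw tip touches the card (value of joint clip_lever above 0.35 rad and contact force between the fingers and clip above 2 N and z of clip_pivot in the frame of card_edge between 0.002 and 0.01 m and x of clip_pivot in the frame of card_edge between -0.007 and 0.007 m and y of clip_pivot in the frame of card_edge between -0.025 and 0.025 m and angle between the y axis of clip_pivot and the y axis of card_edge, either way round below 0.3 rad and contact force between each of tip_a, tip_b and card below 0.5 N and linear speed of clip below 0.02 m/s); the arm keeps its last pose, push and grip.
It fails at once if the clip is pressed hard onto the card (over 15 N) (contact force between clip and card above 15 N).
It fails at once if the basket or cup is pushed away (over 20 mm) (distance of any of basket, cup from where it was at the start of the episode above 0.02 m).
It also fails if it takes over 40 s, if anything falls off the work surface, if the arm or the gripper's body presses on something with over 40 N, if the wrist force passes 120 N, or if a joint passes its speed limit or range.

### The arm

A 6-joint arm with a two-finger parallel gripper is mounted at the origin on the work surface. World frame = base frame: x ahead of the robot, y to its left, z up, the work surface at z = 0. Lengths are in mm, angles in rad, forces in N, time in s.
With the tool pointing down it reaches from about 350 to 975 mm from the base axis. Payload 7.1 kg.
Tool frame: the origin (TCP) lies at the very end of the fingers, on their centre line; the grasp point (between the pads) lies 19 mm behind it; x points along the fingers, y is the direction in which the jaws open and shut, and the axes are right-handed (so a half turn about x gives the same grasp; the last joint's range is limited). The gripper opens to 88 mm and grips with 3 to 60 N. Pads are 20 mm wide; open, the fingers measure 115 mm over their backs; the gripper's body (75 mm by 178 mm) begins 61 mm behind the grasp point.
Start: joints at [1.099, 0.423, 1.63, -0, 1.089, -0.019], TCP at [273.396, 562.014, 222.675] pointing down, gripper open.
Joint ranges: [-3, 3], [-0.9, 2.11], [0.09, 2.58], [-1.31, 4.45], [0.11, 2.69], [-2.54, 2.54]. Speed limits (rad/s): [2.39, 2.39, 3.01, 3.14, 3.14, 3.14].

### API

Orientations are given as a rotation vector (axis times angle).
In Python, from workcell import ctrl gives the robot as it stands. The module is installed in compiled form; this text tells all that it offers.
- The arm moves only by the tool carry_out, never from a script. Its argument "commands" is a list of rows, each a list of 6 numbers: the shift along the tool's x, y, z in m, then the turn, a rotation vector about the tool's x, y, z in degrees. In form: [[tx, ty, tz, rx, ry, rz], ...]. A call has 1 to 8 rows; each row shifts and turns the pose as measured when the row begins, along the tool's axes as they then stand; what a row does not reach is not made up. A row lasts 1/8 s, in which the tool goes at most 62.5 mm and 10.7 degrees, less where a joint would pass 70% of its speed; a pose out of reach is approached as far as the arm can. A call with a gripper value outside its range is refused whole. "grip" is the closure, from 0 (fully open) to 1 (shut), set as the call begins (left out, the last holds). The fingers move at their own pace and stop on an object; the grip force is fixed at half the most. Time passes only in rows, so rows that do not move let the fingers close. It gives the time, the measured TCP pose, the force and the opening at its end, in the units of the state.
- ctrl.get_obs(): the state, without advancing time (a new reading comes with each control period).
- ctrl.get_image(name): name is "scene" or "side" or "wrist"; returns a dict with "pixels" (400x640x3 uint8, blue, green, red), "intrinsics" (3x3 intrinsics, pixels), "rvec" (rotation vector, rad) and "tvec" (3), from world to camera coordinates, as OpenCV has them. Camera axes: x right, y down, z forward; pixel columns grow to the right and rows downward; lengths in mm; the calibration is good to about 2 mm. A picture is of the moment at which its call begins. There is no depth.
- ctrl.close_job(): hands the job in, once; it reports no verdict.
The state is a dict: "t": time; "qpos": joint angles; "qvel": joint speeds; "joint_torque": joint torques, N m; "ee_pos": TCP position; "orientation": TCP orientation; "ft_force": force on the tool from outside, world axes, zero at the start; "moment": the same for the moment, N m; "width": finger opening in mm.
Only numpy, scipy, OpenCV 4.12 (cv2) and the standard library are available. Lean on these libraries where they do the work, as an engineer would, in place of code of your own. Each camera call takes 0.05 s, during which the arm holds its last target. There are 200 camera calls.

## Working session

There is one attempt and no reset: what is moved stays moved. The work goes in short steps, Python scripts to look and compute and a tool call to move; the robot and the scene stay as the last step left them, time stands still between calls to the robot, and variables do not carry over. Pictures are saved under pics/ and viewed, about 8 in all and at most 12, crops included, and the job is handed in when it is done.

Besides the shell and the picture viewer there is one more tool, called by a JSON object that holds its "name" and its "arguments", one argument or row to a line. carry_out: Moves the arm, as the interface text tells. Its arguments: {"type":"object","properties":{"commands":{"type":"array"},"grip":{"type":"number"}},"required":["commands"]}

```bash
mkdir -p pics; cat > h.py <<'E'
import numpy as np, cv2, pickle
from workcell import ctrl
def snap(name,tag):
    im=ctrl.get_image(name); pickle.dump(im,open(f'pics/{tag}.pkl','wb')); cv2.imwrite(f'pics/{tag}.png',im['pixels']); return im
def load(tag): return pickle.load(open(f'pics/{tag}.pkl','rb'))
def ray(im,uv):
    R=cv2.Rodrigues(np.array(im['rvec'],float))[0]; t=np.array(im['tvec'],float).ravel()
    d=R.T@np.linalg.inv(np.array(im['intrinsics']))@np.array([uv[0],uv[1],1.]); return -R.T@t,d/np.linalg.norm(d)
def onz(im,uv,z):
    c,d=ray(im,uv); return c+d*(z-c[2])/d[2]
def proj(im,p): return cv2.projectPoints(np.array(p,float).reshape(-1,3),np.array(im['rvec'],float),np.array(im['tvec'],float),np.array(im['intrinsics'],float),None)[0].reshape(-1,2)
def tri(l):
    A=np.zeros((3,3));b=np.zeros(3)
    for im,uv in l:
        c,d=ray(im,uv);P=np.eye(3)-np.outer(d,d);A+=P;b+=P@c
    p=np.linalg.solve(A,b); return p,[np.linalg.norm((np.eye(3)-np.outer(d,d))@(p-c)) for c,d in [ray(*x) for x in l]]
E
python3 - <<'E'
from h import *
for n in('scene','side','wrist'):
    im=snap(n,n+'0'); print(n,ray(im,(320,200)))
print(ctrl.get_obs())
E
```

```text
scene (array([1165.81402191, -355.27526126,  769.9522077 ]), array([-0.66059163,  0.41448188, -0.62595805]))
side (array([ 406.07647254, -654.26534397,  817.6162202 ]), array([ 0.10402569,  0.70020277, -0.70632481]))
wrist (array([201.32712336, 596.71165326, 384.6887021 ]), array([ 0.25628401, -0.11847935, -0.95931285]))
{'t': 0.15, 'qpos': array([ 1.09901440e+00,  4.23643751e-01,  1.63050786e+00,  3.00451805e-06,
        1.08861042e+00, -1.90353982e-02]), 'qvel': array([ 0.00271197, -0.00230767, -0.00445305,  0.00040018,  0.00090854,
       -0.00016658]), 'joint_torque': array([-1.85444314e-04, -5.44983995e+01, -2.73919111e+01,  6.44096872e-02,
        2.05006544e-02, -6.96755933e-05]), 'ee_pos': array([273.1963874 , 561.64499002, 222.0963191 ]), 'orientation': array([ 0.35415409,  1.54176926, -0.35594748]), 'ft_force': array([ 0.59558579, -0.36420001, -0.24033849]), 'moment': array([-0.01052409,  0.01753043, -0.01262243]), 'width': 87.71012019342528}
```

View pics/scene0.png

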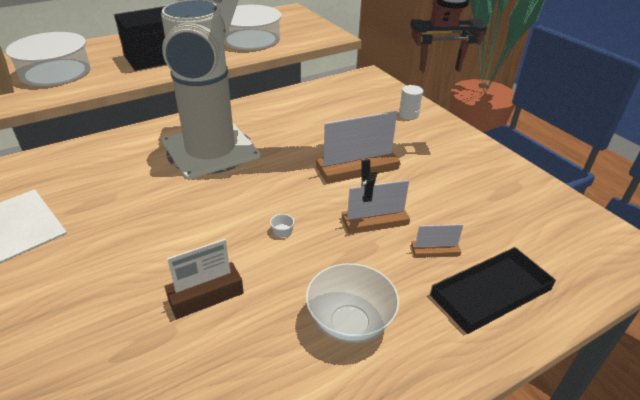

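View pics/side0.png

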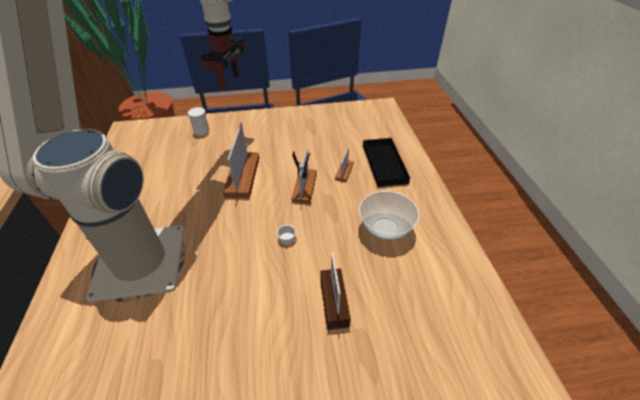

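Scene view: three strip look-alikes, with the large one at (358,140), the middle one at (377,205) and the small one at (438,238). The black clip is on the middle one at (368,182). The job card is at (200,268), the cup at (282,226) and the bowl at (352,305). In the side view the clip is at (303,165), the card at (336,280) and the middle strip at (305,175). The middle strip bears the clip, which fits the description. Next, a close crop of the clip and the card.

```bash
python3 - <<'E'
from h import *
s,d=load('scene0')['pixels'],load('side0')['pixels']
def c(p,x,y):
    q=cv2.resize(p[y:y+75,x:x+100],(400,300),interpolation=cv2.INTER_CUBIC)
    for i in range(0,100,10): cv2.line(q,(i*4,0),(i*4,6),(0,0,255),1); cv2.putText(q,str(x+i),(i*4,16),0,.33,(0,0,255))
    for i in range(0,75,10): cv2.line(q,(0,i*4),(6,i*4),(0,0,255),1); cv2.putText(q,str(y+i),(8,i*4+4),0,.33,(0,0,255))
    return q
cv2.imwrite('pics/c1.png',np.vstack([np.hstack([c(s,330,155),c(d,255,140)]),np.hstack([c(s,155,240),c(d,285,250)])]))
E
```

```text
(no output)
```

View pics/c1.png

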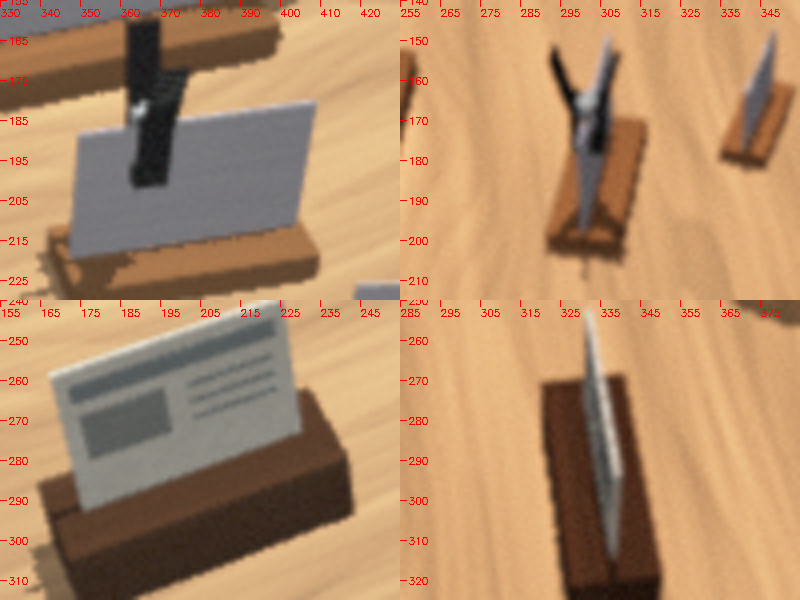

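```bash
python3 - <<'E'
from h import *
s,d=load('scene0'),load('side0')
a,b=onz(s,(349.7,188.7),110),onz(s,(408.7,180.2),110); print('rail',a,b,np.linalg.norm(a-b),(a+b)/2)
for n,x,y in(('pin',(365,182),(301.5,166)),('plA',(374.5,173),(309,153)),('plB',(365.5,160),(293,152)),):
    print(n,tri([(s,x),(d,y)]))
for z in(118,129,140):
    a,b=onz(s,(167.3,258.7),z),onz(s,(227,243),z);print(z,a,b,np.linalg.norm(a-b))
    print(' side',onz(d,(340.5,292),z),onz(d,(331.5,254),z))
print('cup',onz(s,(282,235),0),'bowl',onz(s,(350,322),0))
s=s['pixels'];s=cv2.resize(s[225:300,155:255],(800,600),interpolation=cv2.INTER_CUBIC);
w=load('wrist0')['pixels'];cv2.imwrite('pics/c2.png',np.vstack([cv2.resize(s,(400,300)),cv2.resize(w,(400,250))]))
E
```

```text
rail [467.3859118  159.25331623 110.        ] [506.43200087 293.0836787  110.        ] 139.4100534022509 [486.90895634 226.16849747 110.        ]
pin (array([475.91977205, 192.37473226, 119.99741453]), [np.float64(1.669038605605253), np.float64(1.6690386056051807)])
plA (array([501.06732315, 196.27767967, 160.7568134 ]), [np.float64(0.19149051840146977), np.float64(0.19149051840140582)])
plB (array([454.63679134, 205.34758331, 163.43580537]), [np.float64(0.1973769399848869), np.float64(0.1973769399848812)])
118 [ 487.6972139  -256.39203657  118.        ] [ 502.92177586 -145.16639225  118.        ] 112.26277762490604
 side [ 509.44172755 -248.64854376  118.        ] [ 508.07221264 -145.02750249  118.        ]
129 [ 499.13867356 -258.06043412  129.        ] [ 514.10636059 -148.71143364  129.        ] 110.36863486522272
 side [ 507.81652538 -255.02601855  129.        ] [ 506.46854321 -153.03420116  129.        ]
140 [ 510.58013323 -259.72883168  140.        ] [ 525.29094532 -152.25647503  140.        ] 108.47449210553947
 side [ 506.1913232  -261.40349333  140.        ] [ 504.86487379 -161.04089982  140.        ]
cup [420.30586004  12.58997261   0.        ] bowl [ 7.01238808e+02  1.23523627e+01 -1.13686838e-13]
```

View pics/c2.png

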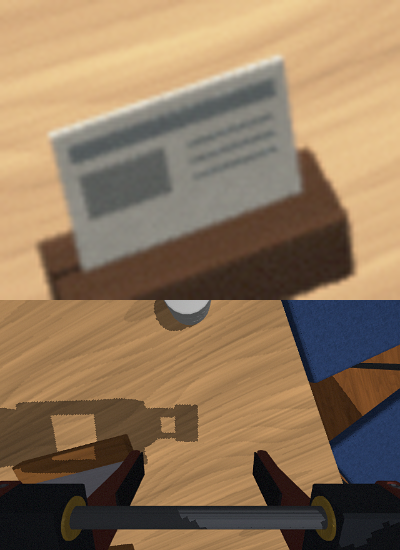

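```bash
cat >> h.py <<'E'
from scipy.spatial.transform import Rotation as Ro
def plan(pos,edge,n=None,vmax=55,wmax=9):
    """rows to bring TCP to pos (mm), tool down, with tool y perpendicular to horizontal edge dir"""
    o=ctrl.get_obs();R0=Ro.from_rotvec(o['orientation']).as_matrix();p0=np.array(o['ee_pos'])
    e=np.array([edge[0],edge[1],0.]);e/=np.linalg.norm(e);x=np.array([0,0,-1.])
    c=[]
    for s in(1,-1):
        z=s*e; y=np.cross(z,x); R=np.column_stack([x,y,z]); c.append((Ro.from_matrix(R0.T@R).magnitude(),R))
    ang,R=min(c,key=lambda t:t[0]); dp=np.array(pos)-p0
    if n is None: n=int(max(np.ceil(np.linalg.norm(dp)/vmax),np.ceil(np.degrees(ang)/wmax),1))
    rv=Ro.from_matrix(R0.T@R).as_rotvec()/n; out=[]
    for i in range(n):
        Ri=R0@Ro.from_rotvec(rv*i).as_matrix()
        out.append([round(float(v),4) for v in Ri.T@dp/n/1000]+[round(float(v),2) for v in np.degrees(rv)])
    for r in out: print(r,',')
    print('turn deg',np.degrees(ang),'q6',o['qpos'][5],'y axis',R[:,1])
E
python3 - <<'E'
from h import *
s,d=load('scene0'),load('side0')
for z in(126,130,134,138):
    a,b=onz(s,(167.5,258.5),z),onz(s,(225.7,239.3),z);print(z,a,b,np.linalg.norm(a-b))
    print(' side',onz(d,(340.5,292),z),onz(d,(331.5,254),z))
print(np.round(Ro.from_rotvec(ctrl.get_obs()['orientation']).as_matrix(),2))
plan((479,200,235),(39,133.8))
E
```

```text
126 [ 495.70438016 -257.1353499   126.        ] [ 500.46037485 -145.94422067  126.        ] 111.2927971846837
 side [ 508.25976233 -253.28670724  126.        ] [ 506.9059076  -150.85055607  126.        ]
130 [ 499.86686075 -257.74495981  130.        ] [ 504.59331291 -147.24450997  130.        ] 110.60148627151992
 side [ 507.66877972 -255.60578898  130.        ] [ 506.32275508 -153.76208285  130.        ]
134 [ 504.02934134 -258.35456972  134.        ] [ 508.72625097 -148.54479926  134.        ] 109.9101753583561
 side [ 507.07779711 -257.92487072  134.        ] [ 505.73960256 -156.67360964  134.        ]
138 [ 508.19182194 -258.96417962  138.        ] [ 512.85918903 -149.84508856  138.        ] 109.21886444519241
 side [ 506.4868145  -260.24395246  138.        ] [ 505.15645005 -159.58513643  138.        ]
[[-0.    0.44  0.9 ]
 [-0.    0.9  -0.44]
 [-1.   -0.   -0.  ]]
[-0.0014, -0.0261, 0.0381, 8.92, 0.01, 0.01] ,
[-0.0014, -0.0199, 0.0417, 8.92, 0.01, 0.01] ,
[-0.0014, -0.0132, 0.0443, 8.92, 0.01, 0.01] ,
[-0.0014, -0.0062, 0.0458, 8.92, 0.01, 0.01] ,
[-0.0014, 0.001, 0.0462, 8.92, 0.01, 0.01] ,
[-0.0014, 0.0082, 0.0455, 8.92, 0.01, 0.01] ,
[-0.0014, 0.0151, 0.0437, 8.92, 0.01, 0.01] ,
[-0.0014, 0.0217, 0.0408, 8.92, 0.01, 0.01] ,
[-0.0014, 0.0278, 0.0369, 8.92, 0.01, 0.01] ,
turn deg 80.30981594006288 q6 -0.01903539817594299 y axis [ 0.9600482  -0.27983468  0.        ]
```

{"name": "carry_out", "arguments": {
  "commands": [
    [-0.003, -0.026, 0.038, 8.9, 0, 0],
    [-0.003, -0.02, 0.042, 8.9, 0, 0],
    [-0.003, -0.013, 0.044, 8.9, 0, 0],
    [-0.003, -0.006, 0.046, 8.9, 0, 0],
    [-0.002, 0.001, 0.046, 8.9, 0, 0],
    [-0.001, 0.008, 0.045, 8.9, 0, 0],
    [0, 0.015, 0.044, 8.9, 0, 0],
    [0, 0.022, 0.041, 8.9, 0, 0]
  ]
}}

```text
t: 1.15
ee_pos: [454.6, 230.4, 236.2]
orientation: [1.323, 1.129, -1.327]
ft_force: [-0.5, -0.5, 0.4]
width: 87.9
```

```bash
python3 - <<'E'
from h import *
plan((479,200,235),(39,133.8))
E
```

```text
[0.0012, 0.0289, 0.0262, 7.15, 0.13, 0.05] ,
turn deg 7.151257233785994 q6 0.6062435918894711 y axis [ 0.9600482  -0.27983468  0.        ]
```

{"name": "carry_out", "arguments": {
  "commands": [
    [0.001, 0.029, 0.026, 7.1, 0.1, 0],
    [0, 0, 0, 0, 0, 0],
    [0, 0, 0, 0, 0, 0]
  ]
}}

```text
t: 1.52
ee_pos: [480.1, 196.7, 234.8]
orientation: [1.419, 1.058, -1.422]
ft_force: [0.3, 0.7, 0.6]
width: 87.8
```

```bash
python3 - <<'E'
from h import *
snap('wrist','w1');o=ctrl.get_obs();print(o['ee_pos'],np.round(Ro.from_rotvec(o['orientation']).as_matrix(),3))
im=load('w1');print(proj(im,[(479,200,116),(467.4,159.2,110),(506.4,293,110),o['ee_pos']]))
plan((506,-204,245),(4.7,110))
E
```

```text
[480.11029315 196.8637011  234.85268055] [[-0.002  0.958 -0.287]
 [-0.001 -0.287 -0.958]
 [-1.    -0.001  0.001]]
[[315.7960524  192.35767715]
 [316.62988701 237.5312905 ]
 [314.98967426  66.67367598]
 [318.1870679  259.90735438]]
[-0.0012, 0.0175, 0.0471, -1.78, 0.01, 0.01] ,
[-0.0012, 0.016, 0.0476, -1.78, 0.01, 0.01] ,
[-0.0012, 0.0145, 0.0481, -1.78, 0.01, 0.01] ,
[-0.0012, 0.013, 0.0485, -1.78, 0.01, 0.01] ,
[-0.0012, 0.0115, 0.0489, -1.78, 0.01, 0.01] ,
[-0.0013, 0.01, 0.0492, -1.78, 0.01, 0.01] ,
[-0.0013, 0.0085, 0.0495, -1.78, 0.01, 0.01] ,
[-0.0013, 0.0069, 0.0497, -1.78, 0.01, 0.01] ,
turn deg 14.220173629586858 q6 0.6573023591070294 y axis [ 0.99908844 -0.04268832  0.        ]
```

View pics/w1.png

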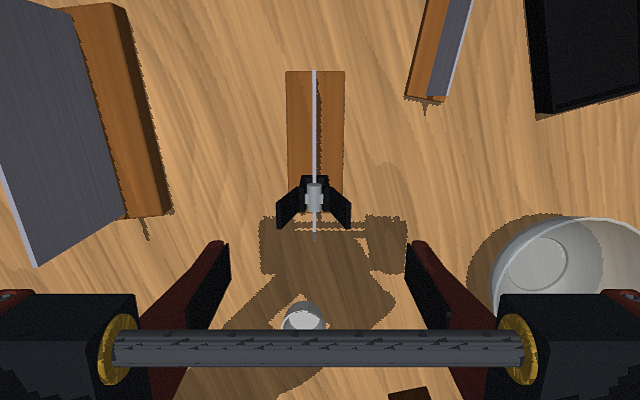

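```bash
python3 - <<'E'
from h import *
im=load('w1')
print('pin',onz(im,(314.5,197),116),onz(im,(314.5,197),122))
print('rail',onz(im,(314,71),110),onz(im,(315,238),110))
a,b=onz(im,(277,217),170),onz(im,(350.5,217),170);print('plates',a,b,(a+b)/2,np.linalg.norm(a-b))
print(np.round(proj(im,[(480,200,116),(480,200,170)]),1))
p=im['pixels'];cv2.imwrite('pics/w1c.png',cv2.resize(p[165:245,260:370],(770,560),interpolation=cv2.INTER_CUBIC))
E
```

```text
pin [476.83293019 196.51446131 116.        ] [477.39037564 198.1480126  122.        ]
rail [504.78882237 290.27115019 110.        ] [465.91261384 159.18608976 110.        ]
plates [453.44190223 205.02542084 170.        ] [501.10306623 190.74312702 170.        ] [477.27248423 197.88427393 170.        ] 49.75510497213294
[[317.  192. ]
 [316.7 213.1]]
```

View pics/w1c.png

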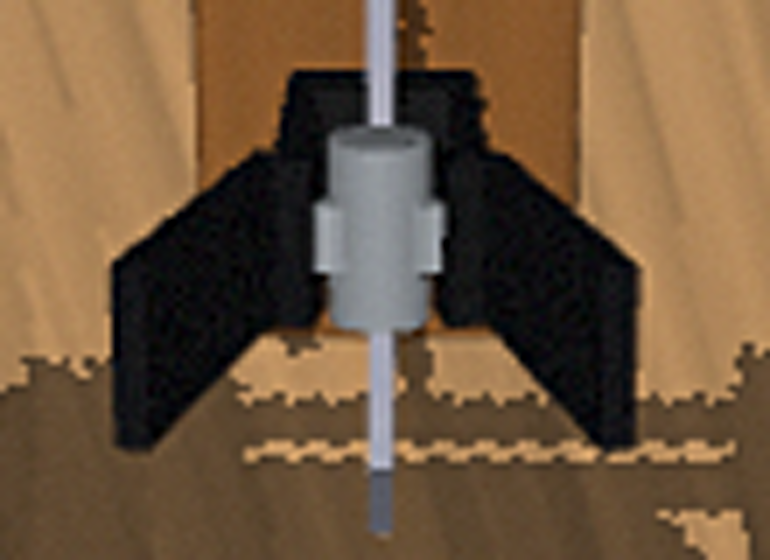

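{"name": "carry_out", "arguments": {
  "commands": [
    [-0.001, 0.017, 0.047, -1.8, 0, 0],
    [-0.001, 0.016, 0.048, -1.8, 0, 0],
    [-0.001, 0.014, 0.048, -1.8, 0, 0],
    [-0.001, 0.013, 0.049, -1.8, 0, 0],
    [-0.001, 0.011, 0.049, -1.8, 0, 0],
    [-0.001, 0.01, 0.049, -1.8, 0, 0],
    [-0.001, 0.008, 0.05, -1.8, 0, 0],
    [-0.001, 0.007, 0.05, -1.8, 0, 0]
  ]
}}

```text
t: 2.58
ee_pos: [510.6, -203.3, 243.5]
orientation: [1.212, 1.209, -1.211]
ft_force: [1.0, -0.6, 0.1]
width: 87.9
```

Wrist view of the clip: pin at about (314,199), plates' top edges at columns 276 and 351, and the strip line at column 314. This agrees with the scene estimate to within 2 mm. Now the card view.

{"name": "carry_out", "arguments": {
  "commands": [
    [0, 0, 0, 0, 0, 0]
  ]
}}

```text
t: 2.7
ee_pos: [511.2, -205.0, 243.6]
orientation: [1.212, 1.207, -1.211]
ft_force: [-0.4, 0.3, 1.6]
width: 87.9
```

```bash
python3 - <<'E'
from h import *
im=snap('wrist','w2');o=ctrl.get_obs();print(o['ee_pos'],o['t'])
print(proj(im,[(504,-258.4,134),(508.7,-148.5,134)]))
E
```

```text
[ 510.75537934 -203.36892835  243.34109518] 2.75
[[309.76284641 260.33738228]
 [314.50311617 127.26836525]]
```

View pics/w2.png

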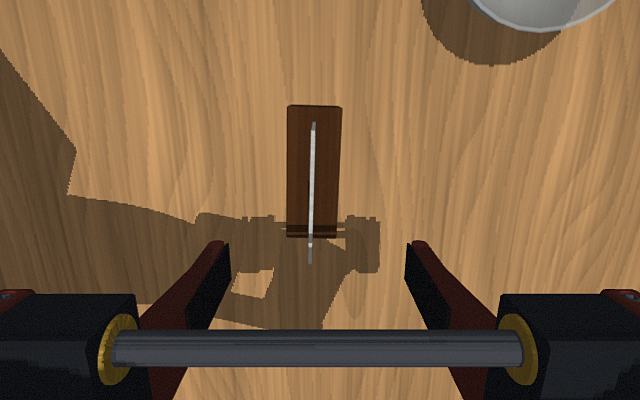

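```bash
python3 - <<'E'
from h import *
w,s,d=load('w2'),load('scene0'),load('side0')
print('cam',ray(w,(320,200))[0])
print(tri([(w,(310.2,263.5)),(s,(167.5,258.5))]),tri([(w,(310.2,263.5)),(s,(167.5,258.5)),(d,(340.5,292))]))
for v in(123,131): print(v,tri([(w,(313.7,v)),(s,(225.7,239.3))]))
print(w['pixels'][118:136,310:318].mean(2).astype(int)); print(w['pixels'][258:268,307:314].mean(2).astype(int))
for z in(130,134,138): print(z,onz(w,(310.2,263.5),z),[onz(w,(313.7,v),z).round(1) for v in(123,131)])
plan((477.7,198,235),(38.9,132))
E
```

```text
cam [ 511.06559176 -125.28684991  406.28043899]
(array([ 504.92517473, -259.39202643,  135.79884956]), [np.float64(1.0729848569792553), np.float64(1.0729848569792406)]) (array([ 505.78734976, -259.34303026,  136.53776235]), [np.float64(1.5223171446720853), np.float64(0.9037210303982023), np.float64(0.9126560050542015)])
123 (array([ 507.6026343 , -146.76116793,  132.3323938 ]), [np.float64(1.3708739438311768), np.float64(1.3708739438311401)])
131 (array([ 508.60375264, -149.93485849,  134.51135604]), [np.float64(1.3735572237723757), np.float64(1.3735572237723932)])
[[ 43  44  44  42  45  36  46  41]
 [ 45  43  44  43  44  43  40  47]
 [ 40  46  43  40  41  46  40  39]
 [ 44  42  51  57  60  51  40  43]
 [ 43  43  73 112 103  89  37  47]
 [ 41  47  79 120 119 102  36  39]
 [ 38  47  98 117 114  99  30  47]
 [ 42  54  97 115 113  83  40  48]
 [ 37  53 105 114 113  83  36  40]
 [ 39  64 114 111 114  82  35  42]
 [ 41  78 112 111 113  77  37  44]
 [ 41  88 113 107 110  74  32  43]
 [ 58 148 152 152 150  60  32  41]
 [ 64 169 195 188 189  81  32  43]
 [ 63 170 198 193 196  86  32  40]
 [ 
[... 527 characters left out ...]
]
134 [ 504.33848547 -261.33259097  134.        ] [array([ 508.1, -145.4,  134. ]), array([ 508.1, -151.3,  134. ])]
138 [ 504.43731161 -259.33397892  138.        ] [array([ 508.2, -145.1,  138. ]), array([ 508.1, -150.9,  138. ])]
[0.0011, -0.0043, -0.0502, 2.03, -0.01, 0.0] ,
[0.0011, -0.0061, -0.05, 2.03, -0.01, 0.0] ,
[0.0011, -0.0078, -0.0497, 2.03, -0.01, 0.0] ,
[0.0011, -0.0096, -0.0494, 2.03, -0.01, 0.0] ,
[0.0011, -0.0113, -0.049, 2.03, -0.01, 0.0] ,
[0.0011, -0.0131, -0.0486, 2.03, -0.01, 0.0] ,
[0.0011, -0.0148, -0.0481, 2.03, -0.01, 0.0] ,
[0.0011, -0.0165, -0.0476, 2.03, -0.01, 0.0] ,
turn deg 16.245709714541768 q6 -0.3985938173128553 y axis [ 0.95921494 -0.28267774  0.        ]
```

The card's top edge runs from (310,263) to (313.5,130), with a grey end face above it. That gives its middle at about (506,-205) and z of about 135. Length 110 mm, which matches. Next I go back to the clip.

{"name": "carry_out", "arguments": {
  "commands": [
    [0.001, -0.004, -0.05, 2, 0, 0],
    [0.001, -0.006, -0.05, 2, 0, 0],
    [0.001, -0.008, -0.05, 2, 0, 0],
    [0.001, -0.01, -0.049, 2, 0, 0],
    [0.001, -0.011, -0.049, 2, 0, 0],
    [0.001, -0.013, -0.049, 2, 0, 0],
    [0.001, -0.015, -0.048, 2, 0, 0],
    [0.001, -0.016, -0.048, 2, 0, 0]
  ]
}}

```text
t: 3.75
ee_pos: [468.4, 221.9, 236.0]
orientation: [1.413, 1.069, -1.412]
ft_force: [0.2, 0.7, -1.2]
width: 88.2
```

{"name": "carry_out", "arguments": {
  "commands": [
    [0, 0, 0, 0, 0, 0]
  ]
}}

```text
t: 3.88
ee_pos: [466.3, 226.3, 235.9]
orientation: [1.408, 1.074, -1.408]
ft_force: [-0.0, -0.6, 0.0]
width: 88.4
```

```bash
python3 - <<'E'
from h import *
plan((477.7,198,200),(38.9,132))
E
```

```text
[0.0358, 0.0187, 0.0243, 0.83, -0.2, 0.24] ,
turn deg 0.8869293816038182 q6 0.6945675752666571 y axis [ 0.95921494 -0.28267774  0.        ]
```

{"name": "carry_out", "arguments": {
  "commands": [
    [0.018, 0.019, 0.024, 0.8, -0.2, 0.2],
    [0.018, 0, 0, 0, 0, 0],
    [0, 0, 0, 0, 0, 0]
  ]
}}

```text
t: 4.25
ee_pos: [474.5, 200.3, 199.1]
orientation: [1.409, 1.066, -1.412]
ft_force: [0.4, 0.2, 1.3]
width: 87.7
```

```bash
python3 - <<'E'
from h import *
plan((477.7,198,165),(38.9,132));print(ctrl.get_obs()['ee_pos'])
E
```

```text
[0.0341, 0.0038, 0.0013, 0.52, 0.05, 0.09] ,
turn deg 0.5291038850470621 q6 0.6535884017754888 y axis [ 0.95921494 -0.28267774  0.        ]
[474.50050209 200.29727726 199.11126899]
```

{"name": "carry_out", "arguments": {
  "commands": [
    [0.017, 0.004, 0.001, 0.5, 0, 0.1],
    [0.017, 0, 0, 0, 0, 0],
    [0, 0, 0, 0, 0, 0]
  ]
}}

```text
t: 4.62
ee_pos: [478.0, 198.5, 164.3]
orientation: [1.417, 1.059, -1.416]
ft_force: [0.4, -0.4, -0.5]
width: 87.6
```

```bash
python3 - <<'E'
from h import *
plan((477.7,198,136),(38.9,132));print(ctrl.get_obs()['ee_pos'])
w=snap('wrist','w3');print(proj(w,[ctrl.get_obs()['ee_pos'],(477,197.5,116),(477,197.5,170)]))
cv2.imwrite('pics/w3.png',w['pixels'][160:,120:520])
E
```

```text
[0.0283, -0.0001, 0.0006, 0.05, 0.01, -0.08] ,
turn deg 0.09784549033272416 q6 0.6579701322291562 y axis [ 0.95921494 -0.28267774  0.        ]
[477.95712378 198.54403953 164.34868236]
[[319.26418682 260.2798132 ]
 [317.09814523 228.10518381]
 [317.10786796 267.7773872 ]]
```

View pics/w3.png

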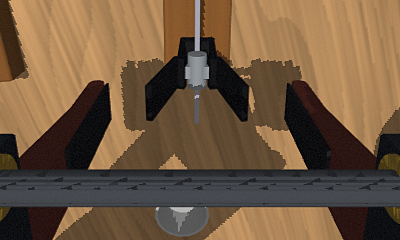

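The clip is centred between the fingers, with the plates at full-image columns 266 and 369, within about 1 mm. Now I descend and squeeze.

{"name": "carry_out", "arguments": {
  "commands": [
    [0.014, -0.001, 0, 0, 0, 0],
    [0.014, 0, 0, 0, 0, 0],
    [0, 0, 0, 0, 0, 0]
  ]
}}

```text
t: 5.05
ee_pos: [478.1, 199.2, 136.0]
orientation: [1.419, 1.058, -1.413]
ft_force: [-0.2, -0.7, 0.1]
width: 87.8
```

{"name": "carry_out", "arguments": {
  "commands": [
    [0, 0, 0, 0, 0, 0],
    [0, 0, 0, 0, 0, 0],
    [0, 0, 0, 0, 0, 0],
    [0, 0, 0, 0, 0, 0],
    [0, 0, 0, 0, 0, 0],
    [0, 0, 0, 0, 0, 0],
    [0, 0, 0, 0, 0, 0],
    [0, 0, 0, 0, 0, 0]
  ],
  "grip": 1
}}

```text
t: 6.05
ee_pos: [482.0, 200.5, 140.3]
orientation: [1.426, 1.055, -1.404]
ft_force: [-0.4, -0.3, -0.0]
width: 27.7
```

Width is 27.7 mm, so the clip is fully squeezed. Lifting next.

{"name": "carry_out", "arguments": {
  "commands": [
    [-0.01, 0, 0, 0, 0, 0],
    [-0.015, 0, 0, 0, 0, 0],
    [-0.02, 0, 0, 0, 0, 0],
    [-0.02, 0, 0, 0, 0, 0],
    [-0.015, 0, 0, 0, 0, 0],
    [0, 0, 0, 0, 0, 0],
    [0, 0, 0, 0, 0, 0]
  ]
}}

```text
t: 6.92
ee_pos: [480.5, 200.1, 225.8]
orientation: [1.426, 1.055, -1.404]
ft_force: [-0.9, -0.3, -0.9]
width: 27.2
```

```bash
python3 - <<'E'
from h import *
o=ctrl.get_obs();print(o['ee_pos'],o['width'],o['t'],o['ft_force'])
R=Ro.from_rotvec(o['orientation']).as_matrix();print(R.round(3))
w,s,d=snap('wrist','w4'),snap('scene','s4'),snap('side','d4')
for im in(w,s,d):print(proj(im,[o['ee_pos'],o['ee_pos']-[0,0,16],o['ee_pos']-[0,0,58]]).round(1).tolist())
k=proj(s,o['ee_pos'])[0].astype(int);m=proj(d,o['ee_pos'])[0].astype(int)
def c(p,k,a,b,f):
    x,y=k[0]-a//2,k[1]-b//2;print('origin',x,y);return cv2.resize(p[y:y+b,x:x+a],(400,300),interpolation=cv2.INTER_CUBIC)
cv2.imwrite('pics/c4.png',np.vstack([np.hstack([c(s['pixels'],k,80,60,5),c(d['pixels'],m,80,60,5)]),np.hstack([c(w['pixels'],(320,240),200,150,2),np.zeros((300,400,3),np.uint8)])]))
E
```

```text
[480.49790582 200.1422062  225.83156494] 27.19760827662347 6.925 [-0.89159867 -0.30875013 -0.89713945]
[[ 0.013  0.959 -0.282]
 [ 0.004 -0.282 -0.959]
 [-1.     0.011 -0.007]]
[[318.4, 260.3], [318.0, 247.4], [317.2, 221.6]]
[[373.2, 141.7], [372.5, 148.2], [370.7, 164.8]]
[[301.0, 134.6], [301.2, 139.3], [301.9, 151.1]]
origin 333 111
origin 260 104
origin 220 165
```

View pics/c4.png

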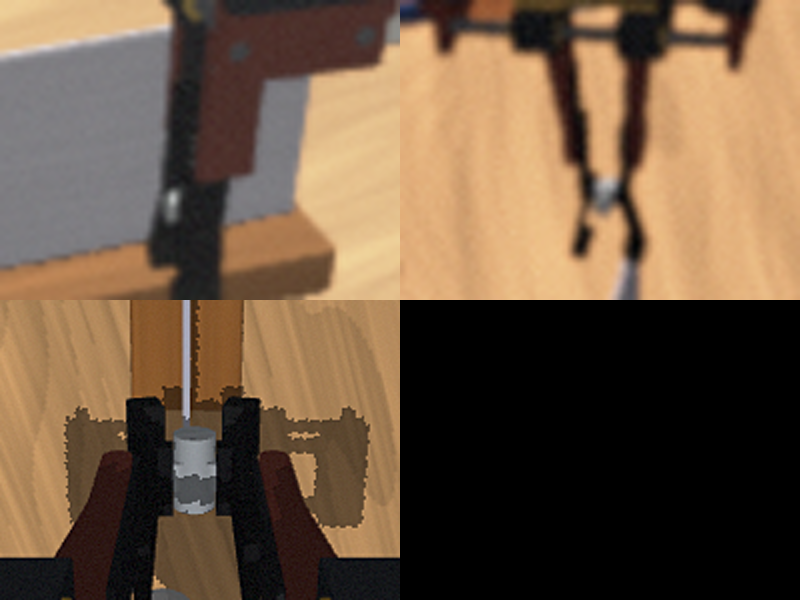

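```bash
python3 - <<'E'
from h import *
from scipy.optimize import least_squares
w,s,d=load('w4'),load('s4'),load('d4');o=ctrl.get_obs();t=o['ee_pos'];R=Ro.from_rotvec(o['orientation']).as_matrix()
e=np.array([.282,.959,0])
def f(v):
    p=t+R@v
    return np.concatenate([proj(w,p+[0,0,6])[0]-(317,253),proj(s,p-11*e)[0]-(367.4,152),proj(d,p-11*e)[0]-(301,142.6)])
r=least_squares(f,[16,0,0]);print(r.x,f(r.x).round(1),(t+R@r.x))
E
```

```text
[19.94943047 -0.47063898  2.4413057 ] [ 0.4 -0.4 -1.2 -1.3 -0.6  0.7] [479.50082152 197.96838949 205.42418087]
```

The clip is held wide open. The pin is 20 mm below the TCP and roughly centred. Carrying it to the card now.

```bash
python3 - <<'E'
from h import *
plan((506.8,-202.6,226),(3.8,110),vmax=52)
E
```

```text
[-0.0002, 0.0174, 0.0474, -1.8, -0.04, -0.08] ,
[-0.0002, 0.0159, 0.0479, -1.8, -0.04, -0.08] ,
[-0.0002, 0.0143, 0.0484, -1.8, -0.04, -0.08] ,
[-0.0002, 0.0128, 0.0488, -1.8, -0.04, -0.08] ,
[-0.0002, 0.0113, 0.0492, -1.8, -0.04, -0.08] ,
[-0.0001, 0.0097, 0.0495, -1.8, -0.04, -0.08] ,
[-0.0001, 0.0082, 0.0498, -1.8, -0.04, -0.08] ,
[-0.0001, 0.0066, 0.05, -1.8, -0.04, -0.08] ,
turn deg 14.40367891217242 q6 0.6591675941619061 y axis [ 0.99940384 -0.03452486  0.        ]
```

{"name": "carry_out", "arguments": {
  "commands": [
    [0, 0.012, 0.03, -1.8, 0, -0.1],
    [0, 0.016, 0.048, -1.8, 0, -0.1],
    [0, 0.014, 0.048, -1.8, 0, -0.1],
    [0, 0.013, 0.049, -1.8, 0, -0.1],
    [0, 0.011, 0.049, -1.8, 0, -0.1],
    [0, 0.01, 0.05, -1.8, 0, -0.1],
    [0, 0.008, 0.05, -1.8, 0, 0],
    [0, 0.006, 0.04, -1.8, 0, 0]
  ]
}}

```text
t: 8.07
ee_pos: [507.5, -183.3, 218.9]
orientation: [1.226, 1.208, -1.225]
ft_force: [1.1, 1.1, -0.3]
width: 27.5
```

{"name": "carry_out", "arguments": {
  "commands": [
    [0, 0.002, 0.01, 0, 0, 0],
    [0, 0, 0, 0, 0, 0],
    [0, 0, 0, 0, 0, 0]
  ]
}}

```text
t: 8.45
ee_pos: [508.4, -194.3, 217.1]
orientation: [1.229, 1.21, -1.229]
ft_force: [-0.2, 0.4, -1.1]
width: 27.8
```

```bash
python3 - <<'E'
from h import *
print(ctrl.get_obs()['ee_pos']);plan((506.8,-202.6,205),(3.8,110),vmax=52)
E
```

```text
[ 508.39117326 -194.25226035  217.05155282]
[0.012, -0.0013, 0.0085, 0.6, -0.44, 0.49] ,
turn deg 0.8939057808302573 q6 -0.36772980461829347 y axis [ 0.99940384 -0.03452486  0.        ]
```

{"name": "carry_out", "arguments": {
  "commands": [
    [0.009, -0.001, 0.008, 0.6, -0.4, 0.5],
    [0, 0, 0, 0, 0, 0],
    [0, 0, 0, 0, 0, 0]
  ]
}}

```text
t: 8.82
ee_pos: [506.8, -200.1, 207.2]
orientation: [1.234, 1.194, -1.233]
ft_force: [0.4, 0.4, -0.7]
width: 27.3
```

```bash
python3 - <<'E'
from h import *
o=ctrl.get_obs();print(o['ee_pos'],o['width'],o['t'],o['ft_force'])
plan((506.8,-202.6,190),(3.8,110),n=1)
R=Ro.from_rotvec(o['orientation']).as_matrix()
w,s,d=snap('wrist','w5'),snap('scene','s5'),snap('side','d5')
pin=o['ee_pos']+R@[20,-.5,2.4];a,b=np.array([504.4,-260,135]),np.array([508.2,-150,135])
for im in(w,s,d):print(proj(im,[pin,a,b,(a+b)/2]).round(1).tolist())
def c(im,a,b):
    k=proj(im,pin)[0].astype(int);x,y=k[0]-a//2,k[1]-b//2;print('origin',x,y);return cv2.resize(im['pixels'][y:y+b,x:x+a],(400,300),interpolation=cv2.INTER_CUBIC)
cv2.imwrite('pics/c5.png',np.vstack([np.hstack([c(s,80,60),c(d,80,60)]),np.hstack([c(w,200,150),c(w,100,75)])]))
E
```

```text
[ 506.83877478 -200.11995592  207.16940339] 27.332554016935006 8.825 [ 0.37233138  0.41000518 -0.69734708]
[0.0172, 0.0, 0.0025, 0.13, -0.04, -0.0] ,
turn deg 0.13577265298040875 q6 -0.3664833617939258 y axis [ 0.99940384 -0.03452486  0.        ]
[[317.4, 248.4], [317.5, 290.5], [317.8, 142.0], [317.6, 221.0]]
[[193.6, 226.8], [166.6, 258.6], [224.8, 239.0], [196.3, 248.6]]
[[335.9, 256.2], [339.5, 292.8], [332.0, 251.3], [335.6, 271.1]]
origin 153 196
origin 295 226
origin 217 173
origin 267 211
```

View pics/c5.png

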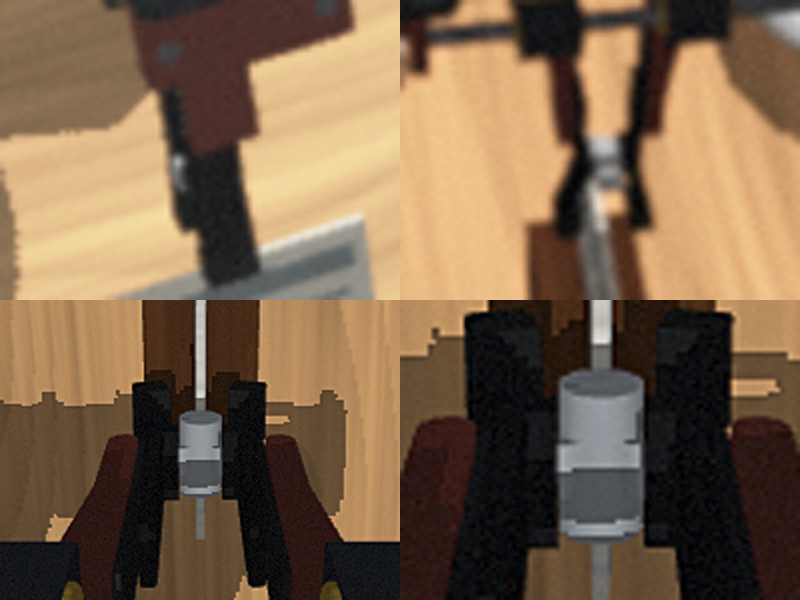

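Wrist view: the card line at column 318 and the pin at column 317 agree, with the jaws on either side. Descending now.

{"name": "carry_out", "arguments": {
  "commands": [
    [0.011, 0, 0.0015, 0, 0, 0],
    [0.011, 0, 0.001, 0, 0, 0],
    [0.01, 0, 0, 0, 0, 0],
    [0, 0, 0, 0, 0, 0]
  ]
}}

```text
t: 9.48
ee_pos: [506.5, -202.9, 172.6]
orientation: [1.234, 1.195, -1.233]
ft_force: [0.1, -0.0, -0.0]
width: 27.4
```

```bash
python3 - <<'E'
from h import *
o=ctrl.get_obs();print(o['ee_pos'],o['width'],o['ft_force'])
plan((506.8,-202.6,165),(3.8,110),n=1)
E
```

```text
[ 506.53423751 -202.94716063  172.5527735 ] 27.38143862708374 [ 0.14419856 -0.03208485 -0.00507126]
[0.0076, 0.0003, -0.0003, 0.11, -0.05, 0.03] ,
turn deg 0.12456530817659647 q6 -0.3711277519138518 y axis [ 0.99940384 -0.03452486  0.        ]
```

{"name": "carry_out", "arguments": {
  "commands": [
    [0.003, 0, 0, 0, 0, 0],
    [0.003, 0, 0, 0, 0, 0],
    [0, 0, 0, 0, 0, 0]
  ]
}}

```text
t: 9.85
ee_pos: [506.8, -203.0, 166.3]
orientation: [1.234, 1.194, -1.233]
ft_force: [-0.0, -0.3, -1.4]
width: 27.2
```

{"name": "carry_out", "arguments": {
  "commands": [
    [0.002, 0, 0, 0, 0, 0],
    [0, 0, 0, 0, 0, 0]
  ]
}}

```text
t: 10.1
ee_pos: [507.1, -203.2, 164.7]
orientation: [1.234, 1.193, -1.232]
ft_force: [-0.7, 0.7, -0.1]
width: 27.5
```

{"name": "carry_out", "arguments": {
  "commands": [
    [0.002, 0, 0, 0, 0, 0],
    [0, 0, 0, 0, 0, 0]
  ]
}}

```text
t: 10.35
ee_pos: [507.3, -203.3, 163.1]
orientation: [1.234, 1.193, -1.232]
ft_force: [-1.6, 0.2, 1.9]
width: 27.9
```

{"name": "carry_out", "arguments": {
  "commands": [
    [0.002, -0.0005, 0, 0, 0, 0],
    [0, 0, 0, 0, 0, 0]
  ]
}}

```text
t: 10.6
ee_pos: [507.3, -203.3, 161.5]
orientation: [1.234, 1.192, -1.231]
ft_force: [-0.9, 1.3, 2.8]
width: 27.6
```

```bash
python3 - <<'E'
from h import *
o=ctrl.get_obs();print(o['t'],o['ee_pos'],o['width'],o['ft_force'],o['moment'])
E
```

```text
10.6 [ 507.27374463 -203.32015978  161.48343763] 27.55508937881087 [-0.92198641  1.27942974  2.76131824] [0.08905913 0.19897761 0.00972311]
```

{"name": "carry_out", "arguments": {
  "commands": [
    [0.0015, -0.0005, 0, 0, 0, 0],
    [0, 0, 0, 0, 0, 0],
    [0, 0, 0, 0, 0, 0]
  ]
}}

```text
t: 10.98
ee_pos: [507.2, -203.3, 160.5]
orientation: [1.235, 1.191, -1.231]
ft_force: [-1.1, 1.1, 4.2]
width: 27.6
```

```bash
python3 - <<'E'
from h import *
o=ctrl.get_obs();print(o['t'],o['ee_pos'],o['width'],o['ft_force'],o['moment'])
R=Ro.from_rotvec(o['orientation']).as_matrix()
w,s,d=snap('wrist','w6'),snap('scene','s6'),snap('side','d6');o2=ctrl.get_obs();print(o2['ee_pos'],o2['ft_force'])
pin=o['ee_pos']+R@[20,-.5,2.4]
for im in(w,s,d):print(proj(im,[pin,pin-[0,0,36]]).round(1).tolist())
def c(im,a,b):
    k=proj(im,pin)[0].astype(int);x,y=k[0]-a//2,k[1]-b//2;print('origin',x,y);return cv2.resize(im['pixels'][y:y+b,x:x+a],(400,300),interpolation=cv2.INTER_CUBIC)
cv2.imwrite('pics/c6.png',np.vstack([np.hstack([c(s,80,60),c(d,60,45)]),np.hstack([c(w,200,150),c(w,80,60)])]))
E
```

```text
10.975 [ 507.24674882 -203.33567313  160.46294313] 27.56664653149872 [-1.05952471  1.11420209  4.20821023] [0.11815945 0.22175132 0.03004401]
[ 507.21527904 -203.3440831   160.39873874] [-1.66222555  1.21828431  4.56924225]
[[317.4, 248.4], [317.3, 225.7]]
[[195.6, 246.7], [198.3, 260.6]]
[[335.9, 269.9], [335.5, 278.9]]
origin 155 216
origin 305 247
origin 217 173
origin 277 218
```

View pics/c6.png

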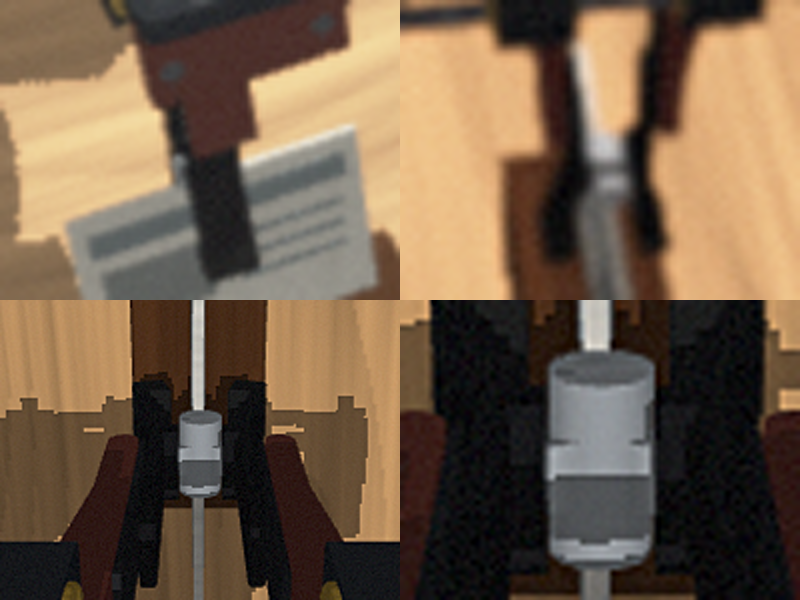

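```bash
python3 - <<'E'
from h import *
print(ctrl.close_job());o=ctrl.get_obs();print(o['t'],o['ee_pos'],o['width'],o['ft_force'])
E
```

```text
the job is handed in; nothing more can be done
None
the job is handed in; nothing more can be done
```

The clip is on the job card, held wide open with its pin down on the card's upper edge, and I handed the job in at about 11 s without letting go. No verdict came back, and the robot could not be read after hand-in, so everything below comes from the readings just before it.

I took the clip off the middle-sized strip, squeezed to 27.6 mm over the plates (fully open is 28 mm). I lifted the pin to about 95 mm above the strip's edge and carried it over to the card.

Last checks before hand-in:
- **Pin contact:** the upward force rose roughly 1 N per mm over the last few millimetres and reached about 4.5 N. That matches the card's spring and is well under the 15 N limit.
- **Position:** the pin sits about 1 mm from the card's mid-plane and about 1 mm from its middle, with its axis along the edge.
- **Jaws:** one jaw is on each side, and the side view shows a gap on both sides of the card. I judged this from the picture, as I had no separate contact reading for the tips.
- **Disagreements:** contact came about 3 mm higher than the camera estimate, which fits the calibration and pin-height uncertainty. There was also a sideways force of 1 to 1.7 N, which I took to be friction of the pin on the card rather than a jaw touching.
- **Basket and cup:** my path kept clear of both. I did not measure their positions again at the end.

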